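# Seat the photometer's two glass standards

### The arm

A 6-joint arm with a two-finger parallel gripper is mounted at the origin on the work surface. World frame = base frame: x ahead of the robot, y to its left, z up, the work surface at z = 0. Lengths are in m, angles in rad, forces in N, time in s.
With the tool pointing down it reaches from about 0.4 to 0.825 m from the base axis. Payload 7 kg.
Tool frame: the origin (TCP) lies midway between the tips of the shut fingers; the grasp point (between the pads) lies 19 mm behind it (arm.hold_point_z is the distance from the TCP to the grasp point, in m); z points along the fingers, x is the direction in which the jaws open and shut, and the axes are right-handed (so a half turn about z gives the same grasp; the last joint's range is limited). The gripper opens to 88 mm and grips with 3 to 60 N. Pads are 19 mm wide; open, the fingers measure 130 mm over their backs; the gripper's body (78 mm by 193 mm) begins 47 mm behind the grasp point.
Start: joints at [0.288, 0.359, 0.012, 0, -1.224, -0.288], TCP at [0.675, -0, 0.227] pointing down, gripper open.
Joint ranges: [-3.07, 3.07], [-1.43, 2.12], [-1.02, 1.25], [-3.03, 1.67], [-3.05, -0], [-3.03, 3.03]. Speed limits (rad/s): [2.39, 2.39, 3.01, 3.14, 3.14, 3.14].

### API

Orientations are given as [roll, pitch, yaw] about the fixed x, y, z axes, in that order (R = Rz(yaw) Ry(pitch) Rx(roll)).
In Python, from station import readout, viewer, job, arm gives the robot as it stands.
- The arm moves only by the tool apply_moves, never from a script. Its argument "deltas" is text: rows parted by semicolons, each of 4 numbers parted by spaces: the shift along the tool's x, y, z in cm, then the turn about the tool's z in rad. A call has 1 to 10 rows; each row shifts and turns the commanded pose from where the row before left it, along the tool's axes as they then stand; what a row does not reach is not made up. A row lasts 1/8 s, in which the tool goes at most 62.5 mm and 10.7 degrees, less where a joint would pass 70% of its speed; a pose out of reach is approached as far as the arm can. A call is refused whole if a number of a shift passes 6.25 or a number of a turn 0.188, either way. A call with a gripper value outside its range is refused whole. "gripper" is the closure, from -1 (fully open) to 1 (shut), so that 0 is half open, set as the call begins (left out, the last holds). The fingers move at their own pace and stop on an object; "squeeze" is the grip in N (left out, the last holds). Time passes only in rows, so rows that do not move let the fingers close. It gives the time, the measured TCP pose, the force and the opening at its end, in the units of the state.
- readout.get_state(): the state, without advancing time (a new reading comes with each control period).
- viewer.grab_frame(name): name is "scene" or "side" or "wrist"; returns a dict with "image" (384x512x3 uint8, red, green, blue), "camera_matrix" (3x3 intrinsics, pixels), "cam_to_world" (4x4, takes a point from camera to world coordinates). Camera axes: x right, y up, looking along -z (the intrinsics and any distortion apply to the point x, -y, -z); pixel columns grow to the right and rows downward; lengths in m; the calibration is good to about 2 mm. A picture is of the moment at which its call begins. There is no depth.
- job.job_done(): hands the job in, once; it reports no verdict.
Trained networks look in the newest picture that a camera, given by its name, has taken for a name from the list of things; names that differ only in an ending like _2 or _b are one class to them, and where a whole thing is asked for, a point or a joint stands for the part that bears it (a point fixed in the world has none). Each returns a list of dicts, best first, with "conf" (0 to 1); they miss things now and then, are a little off and sometimes report something else, mostly with a low value. They report only what shows in the picture. A call takes as long as a camera call. They do not tell look-alikes from the thing itself.
- viewer.silhouettes(camera, query): "region" (384x512 bool, what is visible of it) and "extent" ([left, top, width, height] in pixels, round what is visible of it).
The state is a dict: "t": time; "q": joint angles; "qd": joint speeds; "joint_efforts": joint torques, N m; "eef_pos": TCP position; "ee_rot": TCP orientation; "force": force on the tool from outside, world axes, zero at the start; "moment": the same for the moment, N m; "width": finger opening in m.
Only numpy, scipy, OpenCV 4.12 (cv2) and the standard library are available. Lean on these libraries where they do the work, as an engineer would, in place of code of your own. Each camera call takes 0.05 s, during which the arm holds its last target.

### The job

Two loose glass standards, a large and a small disc, lie on the deck of the bench photometer. With the fingertips, gently nudge each one across the deck and over the edge of the round recess of its own size until it drops in and lies flat on the bottom. Only push them: do not pinch them, lift them off the deck or turn them over, and leave everything else where it stands.

Things in the scene. Friction and masses are not known exactly. Their poses are not given: they have to be found in the camera images.
- deck: the bench photometer, fixed: a flat white deck 200 mm deep (its x, away from the robot at yaw 0) by 320 mm wide (its y, to the left), top surface 45 mm above the bench, no raised border. Origin at the centre of the deck's footprint, at bench height. Both seats are in its far half: the large one at x +45, y -70 mm, the small one at x +45, y +70 mm. A console with a screen, 65 mm high, adjoins the deck's left end (y +160 to +250 mm)
- disc_large: the large glass standard: a loose round disc in a plain aluminium mount, 50 mm in diameter and 8 mm thick, lying flat on the deck on the near half; origin at the centre of its underside, z up. The glass is delicate: keep the contact force on it well below 35 N
- seat_large (a point): centre of the large seat's mouth, level with the deck's top: a round recess 54 mm in diameter, 5 mm deep with a flat floor and a 1 mm chamfered edge, dark at the bottom. When its disc is home its underside is 5 mm below this point and its top stands 3 mm above the deck
- disc_small: the small glass standard: a loose round disc in a plain aluminium mount, 34 mm in diameter and 8 mm thick, lying flat on the deck on the near half; origin at the centre of its underside, z up. The glass is delicate: keep the contact force on it well below 35 N
- seat_small (a point): centre of the small seat's mouth, level with the deck's top: a round recess 38 mm in diameter, 5 mm deep with a flat floor and a 1 mm chamfered edge, dark at the bottom. When its disc is home its underside is 5 mm below this point and its top stands 3 mm above the deck
- vial: bystander, loose, not to be moved: small amber bottle, 26 mm wide, 55 mm tall, standing on the deck's far edge between the seats; origin at the centre of its underside
- jar: bystander, loose, not to be moved: small white jar, 28 mm wide, 32 mm tall, on the deck's far right corner; origin at the centre of its underside
- beaker: bystander, loose, not to be moved: open glass beaker, 60 mm wide, 75 mm tall, on the bench just right of the photometer; origin at the centre of its underside
- wash_bottle: bystander, loose, not to be moved: blue bottle, 68 mm wide, 170 mm tall, on the bench to the right; origin at the centre of its underside
Not all that is in view belongs to the job. What is shaped like the disc_large but purple or yellow is not meant.

How it is judged:
At the end, for the whole second after the job is handed in: Each disc lies in the recess of its own size: centre within 4 mm of the recess's centre, underside at the recess's floor (3.8 to 7.5 mm below the deck's top), flat within 0.05 rad, at rest (horizontal distance between disc_large and seat_large below 0.004 m and z of disc_large in the frame of seat_large between -0.0075 and -0.0038 m and angle between each of disc_large, disc_small's own z axis and vertical below 0.05 rad and linear speed of each of disc_large, disc_small below 0.02 m/s and horizontal distance between disc_small and seat_small below 0.004 m and z of disc_small in the frame of seat_small between -0.0075 and -0.0038 m); the robot touches nothing.
It fails at once if a disc is lifted (its centre rises more than 8 mm above the deck) (z of disc_large in the frame of seat_large above 0.008 m or z of disc_small in the frame of seat_small above 0.008 m).
It fails at once if a disc is tipped up or turned over (beyond 0.6 rad) (angle between any of disc_large, disc_small's own z axis and vertical above 0.6 rad).
It fails at once if a disc is pinched or pushed hard (more than 35 N from the fingers) (contact force between any of disc_large, disc_small and the fingers above 35 N).
It fails at once if a bystander is moved more than 20 mm (distance of any of vial, jar, beaker, wash_bottle from where it was at the start of the episode above 0.02 m).
It also fails if it takes over 51 s, if anything falls off the work surface, if the arm or the gripper's body presses on something with over 40 N, if the wrist force passes 120 N, or if a joint passes its speed limit or range.

## Working session

There is one attempt and no reset: what is moved stays moved. The work goes in short steps, Python scripts to look and compute and a tool call to move; the robot and the scene stay as the last step left them, time stands still between calls to the robot, and variables do not carry over. Pictures are saved under pics/ and viewed, and the job is handed in when it is done.

Besides the shell and the picture viewer there is one more tool, called after "Call:" as name(argument=value, ...) on one line, values as JSON. apply_moves: Moves the arm, as the interface text tells. Its arguments: {"type":"object","properties":{"deltas":{"type":"string"},"gripper":{"type":"number"},"squeeze":{"type":"number"}},"required":["deltas"]}

```bash
mkdir -p pics
cat > h.py <<'E'
import numpy as np, cv2
from station import readout, viewer, job, arm
def grab(n,fn=None):
    f=viewer.grab_frame(n)
    if fn: cv2.imwrite('pics/'+fn,cv2.cvtColor(f['image'],cv2.COLOR_RGB2BGR))
    return f
def unproj(f,u,v,z):
    K=f['camera_matrix'];T=f['cam_to_world']
    r=np.linalg.inv(K)@np.array([u,v,1.]); d=T[:3,:3]@np.array([r[0],-r[1],-r[2]]); o=T[:3,3]
    return o+d*(z-o[2])/d[2]
def proj(f,p):
    T=f['cam_to_world'];c=T[:3,:3].T@(np.asarray(p,float)-T[:3,3]); q=f['camera_matrix']@np.array([c[0],-c[1],-c[2]]); return q[:2]/q[2]
E
python3 - <<'E'
from h import *
for n in ['scene','side','wrist']:
    f=grab(n,n+'0.png'); print(n,f['camera_matrix'].round(1).tolist(),f['cam_to_world'].round(3).tolist(),[k for k in f])
    for q in ['disc_large','disc_small','deck']:
        for d in viewer.silhouettes(n,q):
            m=d['region'];ys,xs=np.nonzero(m);print(q,d['conf'],d['extent'],xs.mean(),ys.mean(),unproj(f,xs.mean(),ys.mean(),.053).round(4))
print(readout.get_state())
E
```

```text
scene [[458.0, 0.0, 249.4], [0.0, 458.0, 193.5], [0.0, 0.0, 1.0]] [[-0.832, -0.399, 0.385, 0.904], [0.554, -0.593, 0.584, 0.453], [-0.005, 0.699, 0.715, 0.79], [0.0, 0.0, 0.0, 1.0]] ['image', 'camera_matrix', 'cam_to_world']
disc_large 0.83 [288.2, 222.8, 20.3, 22.7] 299.8268156424581 233.85754189944134 [0.4857 0.0067 0.053 ]
disc_large 0.67 [385.4, 241.5, 25.0, 18.4] 397.0272277227723 250.25247524752476 [0.3503 0.1486 0.053 ]
disc_large 0.56 [310.2, 185.5, 20.7, 19.9] 319.15185185185186 196.17407407407407 [ 0.3829 -0.0549  0.053 ]
disc_small 0.79 [307.2, 282.2, 17.7, 16.0] 317.2625 288.925 [0.5406 0.1295 0.053 ]
disc_small 0.75 [242.1, 180.1, 27.2, 36.8] 256.615523465704 198.48736462093862 [ 0.5029 -0.1269  0.053 ]
deck 0.96 [215.7, 202.9, 189.5, 181.1] 304.77731362467864 305.7983611825193 [0.5822 0.1444 0.053 ]
side [[456.2, 0.0, 249.2], [0.0, 456.2, 193.1], [0.0, 0.0, 1.0]] [[0.773, 0.344, -0.534, -0.16], [-0.635, 0.409, -0.656, -0.986], [-0.007, 0.845, 0.534, 0.711], [0.0, 0.0, 0.0, 1.0]] ['image', 'camera_matrix', 'cam_to_world']
disc_large 0.71 [199.5, 164.5, 14.1, 13.2] 205.42
[... 952 characters left out ...]
1712 175.1264390055142 [0.559  0.0029 0.053 ]
{'t': 0.6, 'q': array([ 2.88108638e-01,  3.58562927e-01,  1.18655910e-02, -2.44147134e-05,
       -1.22411296e+00, -2.88079595e-01]), 'qd': array([ 0.00010233,  0.00030096, -0.00037091, -0.00076172,  0.00083946,
       -0.00175929]), 'joint_efforts': array([-4.22953071e-04, -5.81988394e+01,  2.93180698e+01,  6.99968487e+00,
        1.24106021e-02, -2.89451168e-05]), 'eef_pos': array([ 6.74950586e-01, -1.17989217e-05,  2.26565828e-01]), 'ee_rot': array([ 3.14157461e+00, -1.99158591e-05, -3.14157191e+00]), 'force': array([ 0.27954762, -0.43874902, -0.50911013]), 'moment': array([ 0.0192814 , -0.00508081,  0.02725231]), 'width': 0.08759911760337454}
```

```bash
cd pics; python3 -c "
import cv2,numpy as np
a=[cv2.imread(n+'0.png') for n in ('scene','side','wrist')]
a[0]=a[0]
cv2.imwrite('s_big.png',cv2.resize(a[0][150:384,180:440],None,fx=3,fy=2.55,interpolation=cv2.INTER_CUBIC))
"
```

```text
(no output)
```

View pics/scene0.png

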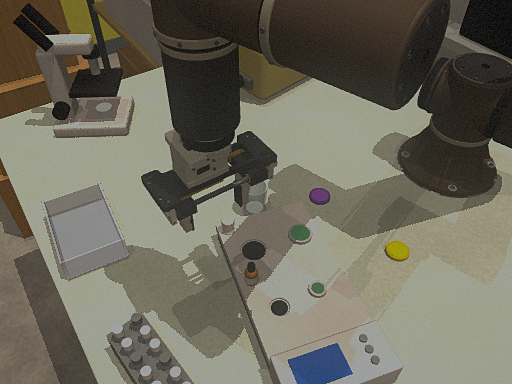

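View pics/wrist0.png

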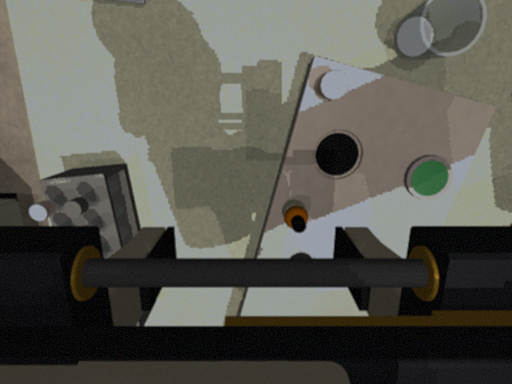

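View pics/side0.png

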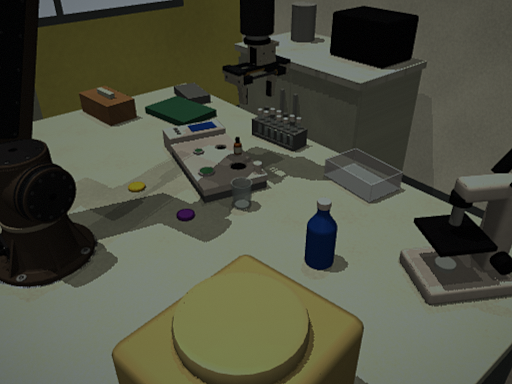

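View pics/s_big.png

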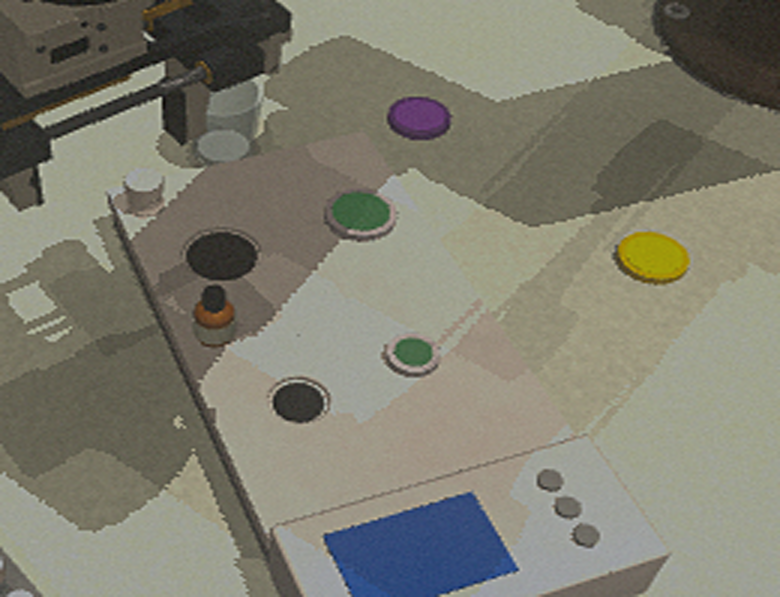

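Run:
```python
from h import *
import cv2
def blobs(f,fn,rois):
    im=cv2.cvtColor(cv2.imread('pics/'+fn),cv2.COLOR_BGR2HSV)
    g=cv2.imread('pics/'+fn)
    for nm,(x0,y0,x1,y1),kind,z in rois:
        h=im[y0:y1,x0:x1]
        m=(h[...,2]<60) if kind=='dark' else ((h[...,0]>45)&(h[...,0]<90)&(h[...,1]>80))
        n,l,s,c=cv2.connectedComponentsWithStats(m.astype(np.uint8))
        i=1+np.argmax(s[1:,4]); u,v=c[i][0]+x0,c[i][1]+y0
        print(fn,nm,s[i],u.round(1),v.round(1),unproj(f,u,v,z).round(4))
fs=grab('scene'); fw=grab('wrist')
blobs(fs,'scene0.png',[('SL',(235,235,272,260),'dark',.045),('SS',(265,295,295,318),'dark',.045),('L',(285,220,315,246),'g',.053),('S',(303,278,333,300),'g',.053)])
blobs(fw,'wrist0.png',[('SL',(310,125,370,180),'dark',.045),('L',(400,150,460,205),'g',.053)])
```

```text
scene0.png SL [  7   6  24  19 342] 253.4 250.1 [ 0.5856 -0.017   0.045 ]
scene0.png SS [  6   6  17  15 159] 278.7 307.7 [0.6207 0.1178 0.045 ]
scene0.png L [  6   6  19  14 200] 299.7 232.3 [0.4833 0.0033 0.053 ]
scene0.png S [ 9  5 12 10 70] 317.4 287.4 [0.5383 0.1271 0.053 ]
wrist0.png SL [   5    8   43   42 1400] 336.4 153.7 [ 0.5845 -0.0194  0.045 ]
wrist0.png L [ 12  11  36  34 956] 429.4 177.5 [0.4824 0.0056 0.053 ]
```

Call:
apply_moves(deltas="0 0 0 -0.167;0 0 0 -0.167;0 0 0 -0.167;0 0 0 -0.167;0 0 0 -0.167;0 0 0 -0.167;0 0 0 -0.167;0 0 0 -0.167;1 5.8 0 0;1 5.8 0 0", gripper=0.32)

```text
t: 1.95
eef_pos: [0.5562, 0.0074, 0.2256]
ee_rot: [3.14, -0.001, -1.806]
force: [-0.8, 0.6, -0.0]
width: 0.0295
```

Call:
apply_moves(deltas="1 5.8 0 0;1 5.8 0 0;0 0 3 0;0 0 0 0;0 0 0 0;0 0 0 0")

```text
t: 2.7
eef_pos: [0.441, 0.0152, 0.1971]
ee_rot: [-3.141, -0.0, -1.806]
force: [-0.9, 0.1, 0.2]
width: 0.0299
```

```bash
cat >> h.py <<'E'
def blob(f,kind,z,minA=30):
    h=cv2.cvtColor(f['image'],cv2.COLOR_RGB2HSV)
    m=(h[...,2]<60) if kind=='dark' else ((h[...,0]>45)&(h[...,0]<90)&(h[...,1]>80))
    n,l,s,c=cv2.connectedComponentsWithStats(m.astype(np.uint8))
    for i in range(1,n):
        if s[i,4]>minA and s[i,4]<8000: print(kind,s[i],c[i].round(1),unproj(f,*c[i],z).round(4))
def st():
    s=readout.get_state(); print(s['t'],s['eef_pos'].round(4),s['ee_rot'].round(4),s['force'].round(2),s['width'].round(4))
E
python3 - <<'E'
from h import *
f=grab('wrist','w1.png'); blob(f,'dark',.045,300); blob(f,'g',.053); f=grab('scene','sc1.png'); blob(f,'g',.053); st()
E
```

```text
dark [ 85   0  34  37 977] [101.2  17.5] [0.6173 0.1158 0.045 ]
dark [ 231    0   50   49 2054] [255.4  22. ] [ 0.5815 -0.0181  0.045 ]
g [102  97  24  25 473] [113.3 109.1] [0.5391 0.13   0.053 ]
g [ 235  116   41   41 1302] [255.2 135.9] [0.4836 0.0055 0.053 ]
g [291 226  19  14 198] [300.  232.5] [0.4834 0.0041 0.053 ]
g [312 283  12  10  74] [317.3 287.5] [0.5385 0.1271 0.053 ]Traceback (most recent call last):
  File "<stdin>", line 2, in <module>
  File "h.py", line 20, in st
    s=readout.get_state(); print(s['t'],s['eef_pos'].round(4),s['ee_rot'].round(4),s['force'].round(2),s['width'].round(4))
                                                                                                       ^^^^^^^^^^^^^^^^
AttributeError: 'float' object has no attribute 'round'
```

View pics/w1.png

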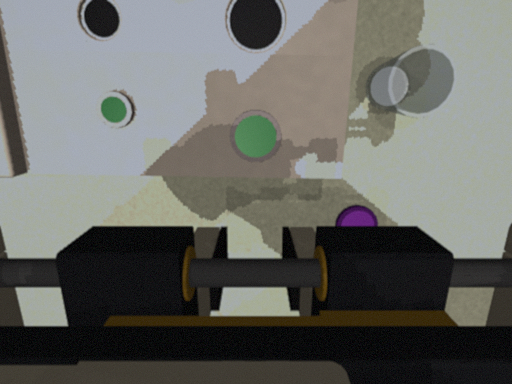

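Call:
apply_moves(deltas="0 0 5 0;0 0 5 0;0 0 3 0;0 0 1.6 0;0 0 0 0;0 0 0 0")

```text
t: 3.55
eef_pos: [0.4408, 0.0153, 0.0512]
ee_rot: [-3.141, 0.0, -1.806]
force: [0.0, -0.2, 0.8]
width: 0.0296
```

```bash
sed -i "s/,s\['width'\].round(4)//" h.py
python3 - <<'E'
from h import *
f=grab('wrist','w2.png'); blob(f,'dark',.045,300); blob(f,'g',.053);  st()
E
```

```text
dark [  6  88  22  56 374] [ 19.8 116.1] [0.5349 0.1191 0.045 ]
g [  0 101   8  34 182] [  2.6 118.1] [0.5349 0.1221 0.053 ]
g [ 218  126   77   76 4625] [256.1 163.2] [0.4838 0.0053 0.053 ]
3.6 [0.4408 0.0153 0.0514] [-3.1404e+00  8.0000e-04 -1.8055e+00] [ 0.07 -0.05  0.59]
```

View pics/w2.png

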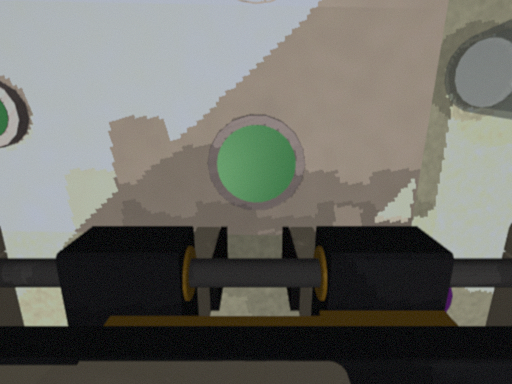

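Call:
apply_moves(deltas="0 0 0.3 0;0 -0.6 0 0;0 -0.5 0 0;0 -0.4 0 0;0 -0.5 0 0;0 -0.5 0 0;0 -0.5 0 0;0 -0.5 0 0;0 -0.5 0 0;0 0 0 0")

```text
t: 4.85
eef_pos: [0.4793, 0.0057, 0.0475]
ee_rot: [-3.141, -0.0, -1.806]
force: [0.3, 0.1, 0.2]
width: 0.03
```

Run:
```python
from h import *
f=grab('wrist','w3.png'); blob(f,'dark',.045,300); blob(f,'g',.053);  st()
```

```text
dark [ 207    0   98   84 6890] [255.8  37.3] [ 0.5805 -0.018   0.045 ]
g [ 216  155   78   75 4522] [254.4 192. ] [ 5.086e-01 -1.000e-04  5.300e-02]
g [  0 175  18  41 561] [  7.1 196.5] [0.536 0.125 0.053]
4.9 [0.479  0.0057 0.0475] [ 3.1415e+00 -1.0000e-04 -1.8058e+00] [-0.22  0.15 -1.41]
```

View pics/w3.png

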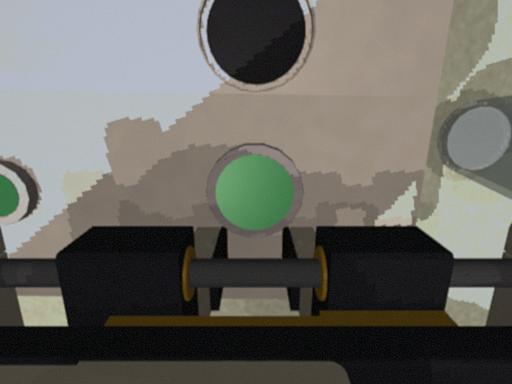

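Call:
apply_moves(deltas="0 -0.5 0 0;0 -0.5 0 0;0 -0.5 0 0;0 -0.5 0 0;0 -0.5 0 0;0 0 0 0")

```text
t: 5.65
eef_pos: [0.5036, -0.0002, 0.0475]
ee_rot: [-3.142, -0.0, -1.806]
force: [-0.6, 0.6, 0.2]
width: 0.0301
```

Run:
```python
from h import *
f=grab('wrist','w4.png'); blob(f,'dark',.045,300); blob(f,'g',.053);  st()
```

```text
dark [ 209   36   94   98 7193] [255.7  84.5] [ 0.5842 -0.0188  0.045 ]
g [ 216  155   78   75 4523] [254.4 192. ] [ 0.533  -0.0059  0.053 ]
g [  0 220  28  39 774] [ 13.5 239.4] [0.5374 0.1266 0.053 ]
5.7 [ 5.033e-01 -1.000e-04  4.750e-02] [ 3.1415 -0.     -1.8059] [ 0.23 -0.35 -0.47]
```

View pics/w4.png

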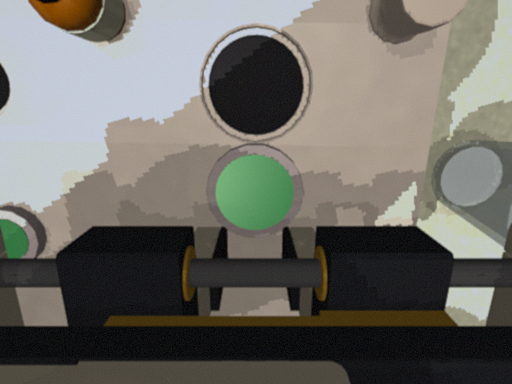

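Call:
apply_moves(deltas="0 -0.5 0 0;0.02 -0.5 0 0;0.02 -0.5 0 0;0.02 -0.5 0 0;0 -0.5 0 0;0 -0.5 0 0;0 -0.5 0 0;0 -0.5 0 0;0 0 0 0")

```text
t: 6.82
eef_pos: [0.5424, -0.01, 0.0475]
ee_rot: [-3.142, -0.0, -1.806]
force: [0.3, -0.6, 0.3]
width: 0.0299
```

Run:
```python
from h import *
f=grab('wrist','w5.png'); blob(f,'dark',.045,300); blob(f,'g',.053);  st()
```

```text
dark [  18   82   65   42 2205] [ 49.2 102.7] [0.6387 0.0739 0.045 ]
dark [ 211  120   88   48 1814] [254.2 138.9] [ 0.5973 -0.0218  0.045 ]
dark [  0 134  24  55 979] [  9.6 163. ] [0.6151 0.1069 0.045 ]
g [ 216  154   78   76 4574] [254.5 191.5] [ 0.572  -0.0159  0.053 ]
g [ 15 287  26  36 619] [ 27.8 303.9] [0.537  0.1264 0.053 ]
6.875 [ 0.5421 -0.01    0.0475] [ 3.1415 -0.     -1.8058] [-1.02  0.06  0.92]
```

View pics/w5.png

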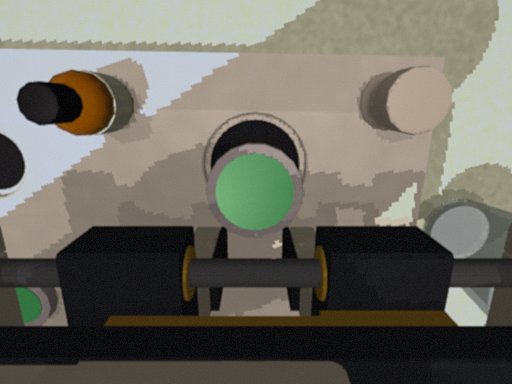

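Call:
apply_moves(deltas="0 -0.3 0 0;0 -0.3 0 0;0 -0.3 0 0;0 -0.3 0 0;0 -0.1 0 0;0 0 0 0;0 0 0 0")

```text
t: 7.75
eef_pos: [0.5546, -0.013, 0.0476]
ee_rot: [3.142, -0.0, -1.806]
force: [-0.1, 1.0, -0.6]
width: 0.0297
```

Run:
```python
from h import *
f=grab('wrist','w6.png'); blob(f,'dark',.045,300); blob(f,'g',.053);  st()
```

```text
dark [  25  119   62   42 2021] [ 55.7 139.4] [0.6331 0.0752 0.045 ]
dark [   0  157   29   54 1197] [ 11.7 185.2] [0.6158 0.1082 0.045 ]
g [ 217  155   75   72 4245] [254.4 190.4] [ 0.5847 -0.0189  0.053 ]
g [ 20 306  25  22 379] [ 31.1 317.3] [0.5403 0.1255 0.053 ]
7.8 [ 0.5546 -0.013   0.0476] [-3.1416  0.     -1.8056] [ 0.8   0.55 -0.78]
```

View pics/w6.png

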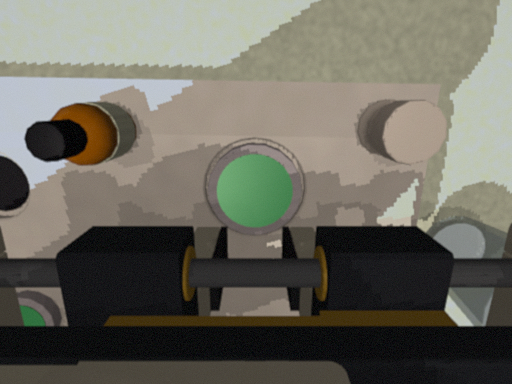

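Call:
apply_moves(deltas="0 1 0 0;0 0 -5 0;0 0 -5 -0.108;-4.6 2.1 0 0;-4.5 2.1 0 0;-4.5 2.1 0 0;0 0 0 0;0 0 0 0", gripper=0.545)

```text
t: 8.8
eef_pos: [0.4991, 0.1322, 0.1476]
ee_rot: [3.141, -0.0, -1.697]
force: [0.1, 0.4, 0.5]
width: 0.0201
```

Run:
```python
from h import *
f=grab('wrist','w7.png'); blob(f,'dark',.045,300); blob(f,'g',.053);  st()
```

```text
dark [ 237   20   39   43 1301] [256.2  41.2] [0.618  0.1171 0.045 ]
g [ 411   37   52   55 2185] [436.5  64.2] [ 0.5836 -0.0167  0.053 ]
g [240 133  28  29 638] [253.4 147. ] [0.5386 0.1293 0.053 ]
8.85 [0.4993 0.1318 0.1475] [ 3.1414e+00 -2.0000e-04 -1.6975e+00] [ 0.45 -0.12  0.02]
```

View pics/w7.png

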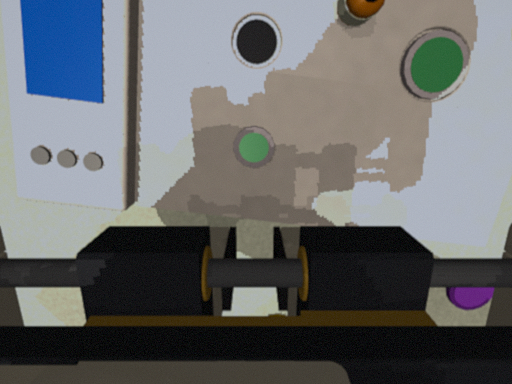

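Call:
apply_moves(deltas="-0.15 0 0 0.02;0 0 5 0;0 0 3 0;0 0 2 0;0 -0.5 0 0;0 -0.5 0 0;0 -0.4 0 0;0 -0.4 0 0;0 -0.4 0 0;0 0 0 0")

```text
t: 10.1
eef_pos: [0.5219, 0.1305, 0.0476]
ee_rot: [-3.141, 0.0, -1.718]
force: [0.3, -0.3, -0.9]
width: 0.0201
```

Run:
```python
from h import *
f=grab('wrist','w8.png'); blob(f,'dark',.045,300); blob(f,'g',.053);  st()
```

```text
dark [ 224   19   63   68 3367] [255.4  52.5] [0.6183 0.117  0.045 ]
g [504  68   8  48 267] [508.3  92.4] [0.5825 0.0016 0.053 ]
g [ 232  183   46   44 1568] [254.6 204.6] [0.5449 0.1282 0.053 ]
10.15 [0.5216 0.1305 0.0475] [ 3.1416  0.     -1.7178] [0.8  0.34 0.12]
```

View pics/w8.png

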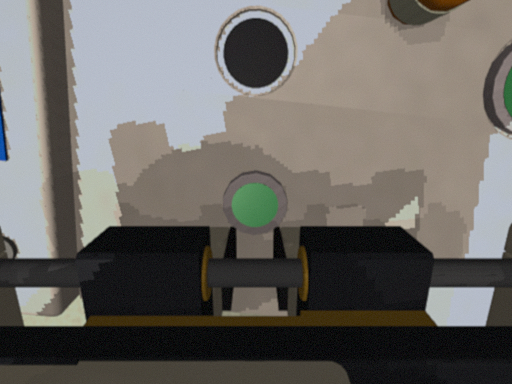

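Call:
apply_moves(deltas="0 -0.5 0 0;0.02 -0.5 0 0;0.02 -0.5 0 0;0 -0.5 0 0;0 -0.5 0 0;0 -0.5 0 0;0 -0.5 0 0;0 -0.5 0 0;0 -0.5 0 0;0 -0.5 0 0")

```text
t: 11.4
eef_pos: [0.5713, 0.1227, 0.0475]
ee_rot: [3.142, -0.0, -1.718]
force: [-0.5, 0.8, -0.6]
width: 0.0202
```

Run:
```python
from h import *
f=grab('wrist','w9.png'); blob(f,'dark',.045,300); blob(f,'g',.053);  st()
```

```text
dark [ 426   92   64   42 2181] [457.5 112.4] [0.6252 0.0123 0.045 ]
dark [ 226  126   58   52 2368] [254.4 151.5] [0.6206 0.1167 0.045 ]
g [ 482  153   30   68 1490] [499.3 188.8] [ 0.5844 -0.0052  0.053 ]
g [ 232  184   46   44 1561] [254.4 205.6] [0.5938 0.1206 0.053 ]
11.45 [0.5719 0.1228 0.0476] [-3.1412e+00  1.0000e-04 -1.7175e+00] [1.19 0.4  0.03]
```

View pics/w9.png

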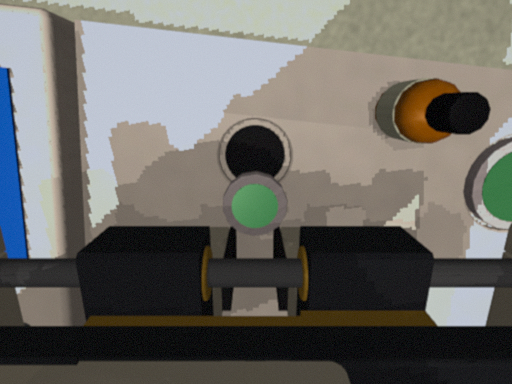

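Call:
apply_moves(deltas="0 -0.4 0 0;0 -0.4 0 0;0 -0.4 0 0;0 -0.3 0 0;0 -0.3 0 0;0 -0.3 0 0;0 -0.3 0 0;0 -0.2 0 0;0 0 0 0;0 0 0 0")

```text
t: 12.7
eef_pos: [0.5967, 0.119, 0.0476]
ee_rot: [3.142, -0.0, -1.718]
force: [-0.7, 0.1, -0.1]
width: 0.0198
```

Run:
```python
from h import *
f=grab('wrist','w10.png'); blob(f,'dark',.045,300); blob(f,'g',.053);  st()
```

```text
dark [ 416  162   59   44 1877] [444.9 183. ] [0.6142 0.0141 0.045 ]
g [ 233  181   44   43 1472] [254.4 202.2] [0.621  0.1166 0.053 ]
g [ 473  198   39   61 1694] [493.1 229.6] [ 0.5872 -0.0072  0.053 ]
12.75 [0.5966 0.119  0.0476] [ 3.1415 -0.     -1.7176] [-0.36 -0.46  0.13]
```

View pics/w10.png

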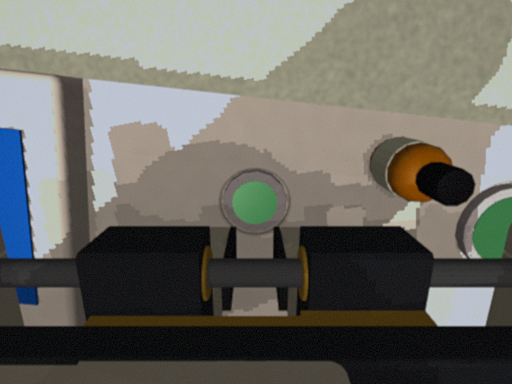

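Call:
apply_moves(deltas="0 1 0 0;0 1 0 0;0 2 -5 0;1 4 -5 0;3 4 -5 0;3 4 0 0;0 0 0 0;0 0 0 0")

```text
t: 13.75
eef_pos: [0.4346, 0.0762, 0.1905]
ee_rot: [-3.14, 0.001, -1.717]
force: [-0.1, -0.7, -0.4]
width: 0.0205
```

Run:
```python
from h import *
f=grab('wrist','w11.png'); blob(f,'g',.048)
T=f['cam_to_world'];
def comp(fn):
    h=f['image']
f2=grab('scene','sc2.png'); blob(f2,'g',.048);  st()
a=cv2.imread('pics/sc2.png')[205:335,210:350]; cv2.imwrite('pics/sc2b.png',cv2.resize(a,None,fx=4,fy=4,interpolation=cv2.INTER_CUBIC))
a=cv2.imread('pics/w11.png'); cv2.imwrite('pics/w11b.png',cv2.resize(a[:200,130:450],None,fx=2.5,fy=2.5,interpolation=cv2.INTER_CUBIC))
```

```text
g [318   0  46  24 806] [339.8   9.3] [ 0.5747 -0.0177  0.048 ]
g [245 241  19  15 175] [253.6 247.7] [ 0.5832 -0.02    0.048 ]
g [273 300  12  11  60] [278.5 305.7] [0.6198 0.1155 0.048 ]
13.85 [0.4351 0.0764 0.1899] [-3.1415e+00 -1.0000e-04 -1.7173e+00] [-0.18  0.92 -0.1 ]
```

View pics/w11b.png

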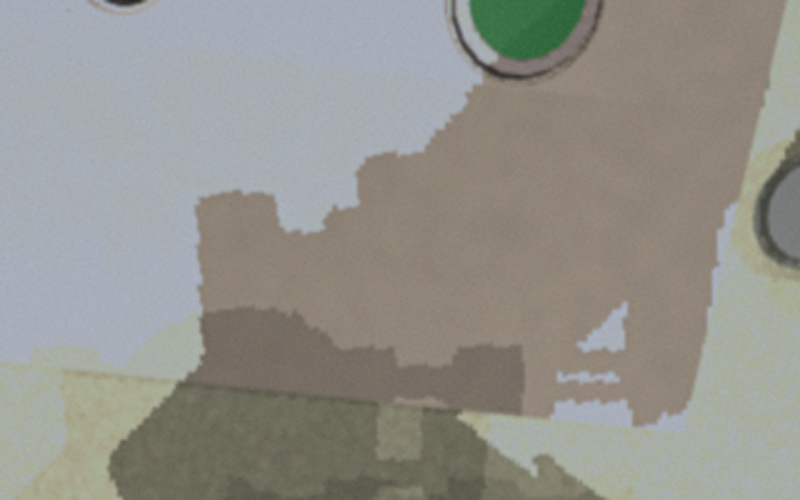

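View pics/sc2b.png

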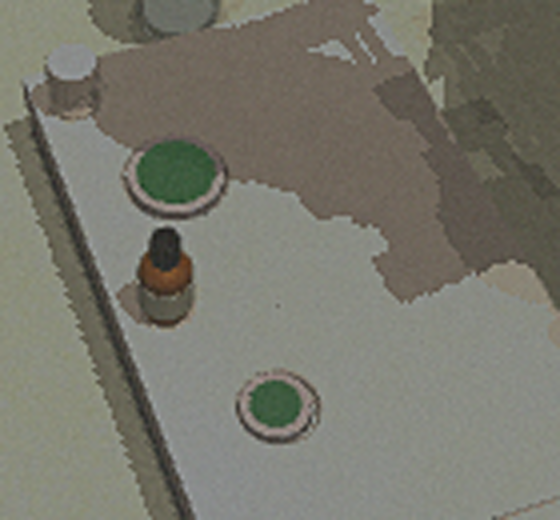

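Call:
apply_moves(deltas="0 -5 0 0;0 -5 0 0;0 0 0 0;0 0 0 0")

```text
t: 14.35
eef_pos: [0.5335, 0.0613, 0.1885]
ee_rot: [3.139, -0.001, -1.718]
force: [-0.4, -0.6, -0.3]
width: 0.0202
```

Run:
```python
from h import *
f=grab('wrist','w12.png'); blob(f,'g',.048); st()
a=cv2.imread('pics/w12.png'); cv2.imwrite('pics/w12b.png',cv2.resize(a[:230,120:440],None,fx=2.5,fy=2.5,interpolation=cv2.INTER_CUBIC))
```

```text
g [170  87  25  25 492] [181.9  99.1] [0.62   0.1173 0.048 ]
g [ 312   96   42   43 1403] [332.2 117. ] [ 0.5835 -0.0189  0.048 ]
14.4 [0.5332 0.0614 0.1891] [ 3.1399e+00 -1.0000e-03 -1.7179e+00] [-0.97  0.85  0.09]
```

View pics/w12b.png

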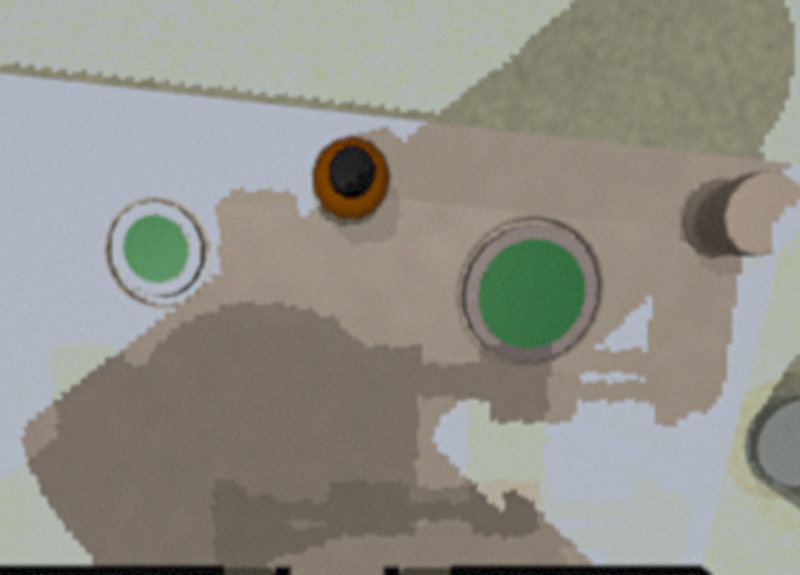

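```bash
python3 -c "
from h import *
print(job.job_done())"
```

```text
the job is handed in; nothing more can be done
None
```

Both glass standards are in their own recesses, and I handed the job in at about 14.5 s of the 51 s allowed. No verdict was reported.

I pushed each disc with the two fingertips set partly apart, about 30 mm for the large disc and 20 mm for the small. The tips were 2.5 mm above the deck, and I moved in steps of 5 mm or less. The fingers never closed on a disc, and the measured wrist force stayed around 1 N throughout.

Final checks:
- **Position:** the wrist picture shows both discs sitting inside their recess rings. Large is at about (0.584, -0.019) m and small at about (0.620, 0.117) m, each within about 2 mm of my estimate of its seat. Their spacing is 141 mm, against the nominal 140 mm.
- **Depth:** as each disc went in, its image shrank by about 4%, which fits a 5 mm drop. I saw no visible tilt, but I did not measure the angle.
- **Bystanders:** the vial and jar look undisturbed in the last pictures. I did not measure any bystander's movement. The wash bottle was outside the last views, and the beaker was only partly in them.
- **Disagreement:** the scene and wrist cameras differed by 1–2 mm, which is within the stated calibration.

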